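# Pack the batch of coffee cartons and press the tote lid home

### The arm

A 6-joint arm with a two-finger parallel gripper is mounted at the origin on the work surface. World frame = base frame: x ahead of the robot, y to its left, z up, the work surface at z = 0. Lengths are in m, angles in rad, forces in N, time in s.
With the tool pointing down it reaches from about 0.375 to 0.975 m from the base axis. Payload 3.8 kg.
Tool frame: the origin (TCP) lies between the finger pads; the fingertips stand 8 mm ahead of it and the grasp point (between the pads) lies 11 mm behind it (tcp_to_tips is the distance from the TCP to the fingertips, in m); z points along the fingers, y is the line along which they close (so a half turn about z gives the same grasp; the last joint's range is limited). The gripper opens to 85 mm and grips with 20 to 120 N. Pads are 22 mm wide; open, the fingers measure 114 mm over their backs; the gripper's body (76 mm by 85 mm) begins 54 mm behind the grasp point. The pads swing forward as they close: fully open they stand 13 mm farther back than shut.
Start: joints at [-1.252, 0.264, 1.604, -0, 1.274, -0.037], TCP at [0.235, -0.633, 0.239] pointing down, gripper open.
Joint ranges: [-2.63, 2.63], [-0.94, 2.18], [0.31, 2.57], [-1.31, 4.45], [0, 2.66], [-2.55, 2.55]. Speed limits (rad/s): [2.57, 2.57, 3.14, 3.14, 3.14, 3.14].

### API

Orientations are given as a rotation vector (axis times angle).
In Python, from workcell import * gives the robot as it stands.
- The arm moves only by the tool move_arm, never from a script. Its argument "series" is one flat list of numbers, 7 for each row, row after row: the finger opening in cm, from 0 to 8.54, then the shift along the tool's x, y, z in cm, then the turn, a rotation vector about the tool's x, y, z in degrees. A call has 1 to 5 rows; each row shifts and turns the commanded pose from where the row before left it, along the tool's axes as they then stand; what a row does not reach is not made up. A row lasts 1/8 s, in which the tool goes at most 62.5 mm and 10.7 degrees, less where a joint would pass 70% of its speed; a pose out of reach is approached as far as the arm can. A call is refused whole if a number of a shift passes 6.25 or a number of a turn 10.7, either way. A call with a gripper value outside its range is refused whole. The fingers move at their own pace and stop on an object; "grip_force" is the grip in N (left out, the last holds). Time passes only in rows, so rows that do not move let the fingers close. It gives the time, the measured TCP pose, the force, the opening and the grip force at its end, in the units of the state.
- read_state(): the state, without advancing time (a new reading comes with each control period).
- read_camera(name): name is "scene" or "side" or "wrist"; returns the picture (400x640x3 uint8, red, green, blue); there is no depth.
- calibration(name): a dict with "camera_matrix" (3x3 intrinsics, pixels), "rvec" (rotation vector, rad) and "tvec" (3), from world to camera coordinates, as OpenCV has them. Camera axes: x right, y down, z forward; pixel columns grow to the right and rows downward; lengths in m; the calibration is good to about 2 mm. A picture is of the moment at which its call begins: read the wrist's pose just before it. calibration takes no time and is no camera call; for the wrist camera it gives the pose at the moment of the call.
- finish_job(): hands the job in; it is judged then, once.
The state is a dict: "time": time; "q": joint angles; "joint_vel": joint speeds; "joint_torque": joint torques, N m; "tool_pos": TCP position; "tcp_rot": TCP orientation; "wrist_force": force on the tool from outside, world axes, zero at the start; "torque": the same for the moment, N m; "width": opening from 0.0 (shut) to 1.0 (fully open); "grip_force": force on a finger pad.
Only numpy, scipy, OpenCV 4.12 (cv2) and the standard library are available. Lean on these libraries where they do the work, as an engineer would, in place of code of your own. Each camera call takes 0.05 s, during which the arm holds its last target. There are 200 camera calls.

### The job

The packing machine has dropped a batch of coffee cartons in its catch tray: put every one of them into the grey tote. Then set the flat white lid on the tote and press it down until both seals have given way and it sits level, right down on the rim. Leave the other things on the counter where they are.

Things in the scene. Friction and masses are not known exactly. Their poses are not given: they have to be found in the camera images.
- catch_tray: open steel catch tray on the counter, fixed, 215 (x) by 262 (y) mm, walls 24 mm high and 5 mm thick, floor 5 mm thick; a white packing machine 245 mm tall stands fixed against its +y side (its face is 185 mm from the tray's centre; a thin chute hangs between, up to 60 mm high). Origin: centre of the underside; z up
- carton0: plain cardboard coffee carton, 75 (x) by 36 (y) by 48 (z) mm, rigid, 60 to 130 g; it starts standing on its 75 by 36 mm face in the catch tray. Origin: its centre. 4 to 6 of the cartons are present, an absent one reads None
- carton1: plain cardboard coffee carton, 75 (x) by 36 (y) by 48 (z) mm, rigid, 60 to 130 g; it starts standing on its 75 by 36 mm face in the catch tray. Origin: its centre. 4 to 6 of the cartons are present, an absent one reads None
- carton2: plain cardboard coffee carton, 75 (x) by 36 (y) by 48 (z) mm, rigid, 60 to 130 g; it starts standing on its 75 by 36 mm face in the catch tray. Origin: its centre. 4 to 6 of the cartons are present, an absent one reads None
- carton3: plain cardboard coffee carton, 75 (x) by 36 (y) by 48 (z) mm, rigid, 60 to 130 g; it starts standing on its 75 by 36 mm face in the catch tray. Origin: its centre. 4 to 6 of the cartons are present, an absent one reads None
- carton4: plain cardboard coffee carton, 75 (x) by 36 (y) by 48 (z) mm, rigid, 60 to 130 g; it starts standing on its 75 by 36 mm face in the catch tray. Origin: its centre. 4 to 6 of the cartons are present, an absent one reads None
- carton5: plain cardboard coffee carton, 75 (x) by 36 (y) by 48 (z) mm, rigid, 60 to 130 g; it starts standing on its 75 by 36 mm face in the catch tray. Origin: its centre. 4 to 6 of the cartons are present, an absent one reads None
- tote: grey open tote, fixed to the counter, 222 (x) by 188 (y) mm outside, 6 mm walls and floor, rim 70 mm above the counter, inside 210 by 176 mm: room for six cartons standing in one layer. Its two long sides (-y and +y) carry a black rubber seal strip on the rim. Origin: centre of the underside; z up
- seal_right (a joint): rubber seal strip on the tote's -y rim, 8 mm wide, 208 mm long: how far it is pressed down (m). 0: 7 mm proud of the rim (top 77 mm above the counter); 0.007: level with the rim. It gives under a push of about 7 N and stays down
- seal_left (a joint): rubber seal strip on the tote's +y rim, 8 mm wide, 208 mm long: how far it is pressed down (m). 0: 7 mm proud of the rim (top 77 mm above the counter); 0.007: level with the rim. It gives under a push of about 7 N and stays down
- lid: flat white lid of the tote, about 300 g, lying right way up. From below: plug 192 (x) by 158 (y) by 6 mm; plug 202 by 168 by 6 mm (enters the tote, 4 mm clear all round); top plate 226 by 192 by 6 mm that rests on the rim. Origin: centre of the underside, z up. Loose on the raised seals its origin is 65 mm above the tote's origin; pressed home, plate on the rim, 58 mm
- lid_grip (a point): centre of the top of the lid's grip block, 48 mm above the lid's origin; the block stands in the middle of the lid's top plate, 24 (along the lid's x) by 44 (y) by 30 mm high
- mug: mug, a bystander standing loose on the counter
- steel_cup: steel cup, a bystander standing loose on the counter
- spoon: spoon, a bystander lying loose on the counter
Mind the look-alikes: they are no part of the job. Leave any blue look-alike of the carton2 alone.

How it is judged:
On the way, in this order (a step that is already met when the one before it is completed fails the run):
1. all the cartons that are present are inside the tote (x of carton0 in the frame of tote between -0.105 and 0.105 m and y of carton0 in the frame of tote between -0.088 and 0.088 m and z of carton0 in the frame of tote between 0.01 and 0.05 m and x of carton1 in the frame of tote between -0.105 and 0.105 m and y of carton1 in the frame of tote between -0.088 and 0.088 m and z of carton1 in the frame of tote between 0.01 and 0.05 m and x of carton2 in the frame of tote between -0.105 and 0.105 m and y of carton2 in the frame of tote between -0.088 and 0.088 m and z of carton2 in the frame of tote between 0.01 and 0.05 m and x of carton3 in the frame of tote between -0.105 and 0.105 m and y of carton3 in the frame of tote between -0.088 and 0.088 m and z of carton3 in the frame of tote between 0.01 and 0.05 m and x of carton4 in the frame of tote between -0.105 and 0.105 m and y of carton4 in the frame of tote between -0.088 and 0.088 m and z of carton4 in the frame of tote between 0.01 and 0.05 m and x of carton5 in the frame of tote between -0.105 and 0.105 m and y of carton5 in the frame of tote between -0.088 and 0.088 m and z of carton5 in the frame of tote between 0.01 and 0.05 m), for 0.2 s.
2. the lid is pressed home, level on the tote's rim (x of lid in the frame of tote between -0.008 and 0.008 m and y of lid in the frame of tote between -0.008 and 0.008 m and z of lid in the frame of tote between 0.054 and 0.0605 m and angle between lid's own z axis and vertical below 0.02 rad), for 0.2 s.
At the end, for the whole second after the job is handed in: Every carton present has its centre inside the tote's walls, 10 to 50 mm above the tote's underside; the lid is centred on the tote within 8 mm in x and y, its underside 54 to 60.5 mm above the tote's underside (pressed home is 58), tilted less than 0.02 rad, and at rest (below 0.02 m/s) (all of step 1 and all of step 2 and linear speed of lid below 0.02 m/s); the robot touches nothing.
It fails at once if a bystander (mug, steel cup, spoon) is moved more than 40 mm (distance of any of mug, steel_cup, spoon from where it was at the start of the episode above 0.04 m).
Of carton0, carton1, carton2, carton3, carton4, carton5 only 4 to 6 are there at a start; the rules pass over those that are not, and their reading is None.
At some moment in a run one of carton0, carton1, carton2, carton3, carton4, carton5, lid may be knocked a few centimetres aside while the robot is not near it.
Once in a run the grip may slacken for a moment while it holds something.
It also fails if it takes over 210 s, if anything falls off the work surface, if the arm or the gripper's body presses on something with over 40 N, if the wrist force passes 120 N, or if a joint passes its speed limit or range.

## Working session

There is one attempt and no reset: what is moved stays moved. The work goes in short steps, Python scripts to look and compute and a tool call to move; the robot and the scene stay as the last step left them, time stands still between calls to the robot, and variables do not carry over. Pictures are saved under pics/ and viewed, at most 14 in all, crops included, and the job is handed in when it is done.

Besides the shell and the picture viewer there is one more tool, called after "Emit:" in YAML: its name, and indented under it one key for each argument. move_arm: Moves the arm, as the interface text tells. Its arguments: {"type":"object","properties":{"series":{"type":"array"},"grip_force":{"type":"number"}},"required":["series"]}

```bash
mkdir -p pics; ls; python3 - <<'E'
from workcell import *
import cv2
for n in ("scene","side"):
    im=read_camera(n); cv2.imwrite(f"pics/{n}0.png",cv2.cvtColor(im,cv2.COLOR_RGB2BGR))
    c=calibration(n); print(n,c)
print(read_state())
E
```

```text
pics
scene {'camera_matrix': array([[362.14946975,   0.        , 315.6751077 ],
       [  0.        , 362.14946975, 198.62902229],
       [  0.        ,   0.        ,   1.        ]]), 'rvec': array([ 2.432191  ,  0.77850071, -0.25415541]), 'tvec': array([-0.40873703, -0.17308468,  1.16990513])}
side {'camera_matrix': array([[437.50754061,   0.        , 322.42514437],
       [  0.        , 437.50754061, 203.04169653],
       [  0.        ,   0.        ,   1.        ]]), 'rvec': array([ 2.30881747, -0.45663548,  0.1718646 ]), 'tvec': array([-0.41628225,  0.20662174,  1.45409794])}
{'time': 0.1, 'q': array([-1.25190030e+00,  2.64646842e-01,  1.60528256e+00,  1.39092426e-05,
        1.27365730e+00, -3.69172216e-02]), 'joint_vel': array([-0.00088819, -0.00030679, -0.00391908,  0.00212832,  0.0003334 ,
       -0.00044161]), 'joint_torque': array([ 1.13929404e-03, -5.16706216e+01, -3.68589056e+01,  4.79415871e-05,
        6.29158181e-03, -1.23350392e-05]), 'tool_pos': array([ 0.23492565, -0.63210535,  0.23808298]), 'tcp_rot': array([-3.09006291e+00, -5.55610445e-01,  4.19209513e-04]), 'wrist_force': array([ 0.58870927, -0.35264146, -0.65873976]), 'torque': array([-0.00859601,  0.00490979, -0.01408101]), 'grip_force': 0.0, 'width': 1.0034069253525093}
```

View pics/scene0.png

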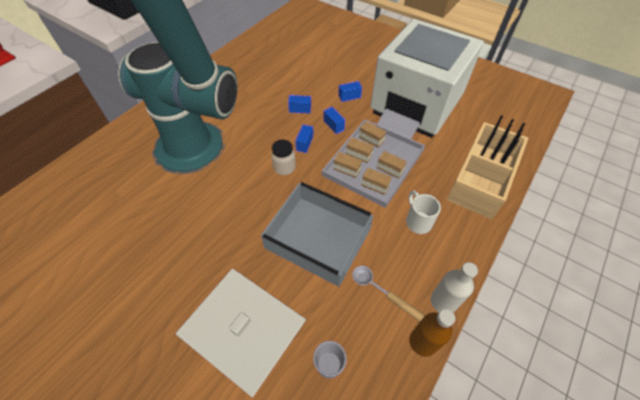

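View pics/side0.png

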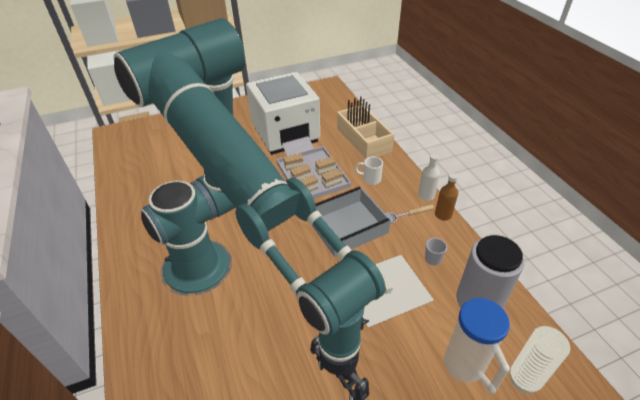

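The scene view shows brown cartons in the catch tray at about (371,133), (358,146), (346,163), (391,163) and (375,181). The four blue look-alikes at (300,103), (350,91), (334,120) and (304,138) lie outside the tray. They are blue rather than plain cardboard, so I leave them. The tote is at (318,230) and the lid at (240,325). I'll confirm in an enlarged crop.

```bash
python3 - <<'E'
import cv2
im=cv2.imread("pics/scene0.png")
cv2.imwrite("pics/c1.png",cv2.resize(im[110:210,315:435],None,fx=6,fy=6,interpolation=cv2.INTER_CUBIC)[:600])
cv2.imwrite("pics/c2.png",cv2.resize(im[180:395,170:380],None,fx=2.79,fy=2.79,interpolation=cv2.INTER_CUBIC)[:600])
E
```

```text
(no output)
```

View pics/c1.png

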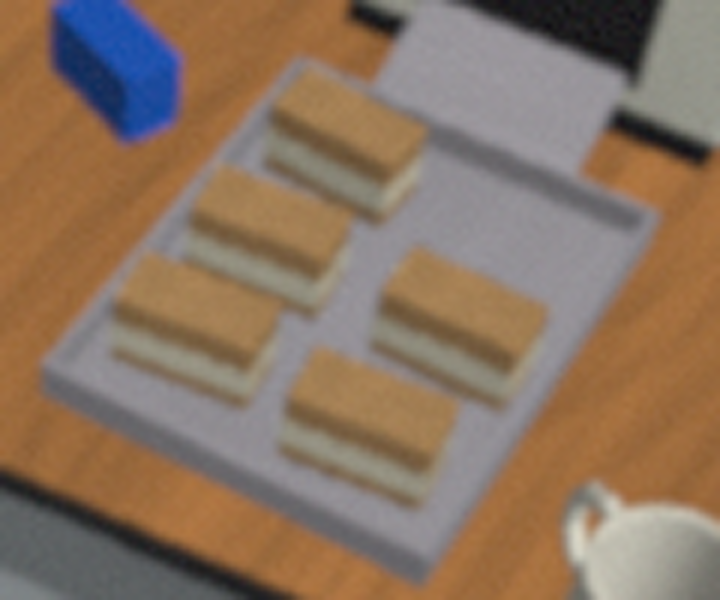

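View pics/c2.png

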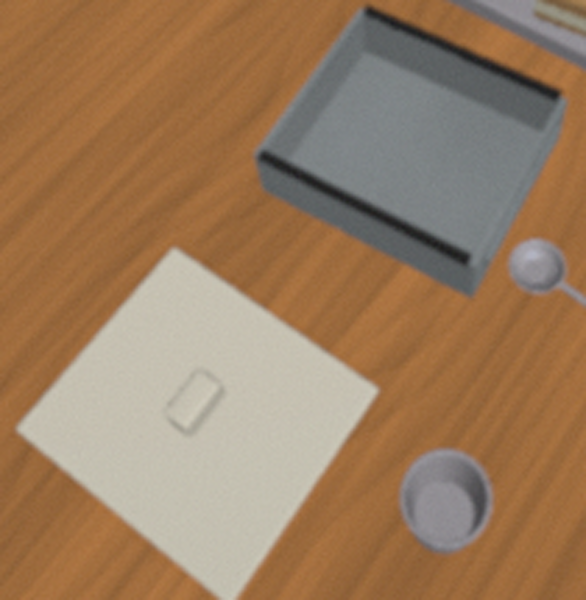

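Five plain cardboard cartons are present, all standing in the tray, and the blue one is outside it. The lid lies at a yaw, with its block at crop (195,402). Now I'll fit poses from the corner pixels.

```bash
cat > h.py <<'E'
from workcell import *
import numpy as np, cv2
from scipy.optimize import least_squares
from scipy.spatial.transform import Rotation as R
def ray(name,uv,z,c=None):
    c=c or calibration(name); M=cv2.Rodrigues(c["rvec"])[0]; o=-M.T@c["tvec"]
    d=(np.c_[np.array(uv,float),np.ones(len(uv))]@np.linalg.inv(c["camera_matrix"]).T)@M
    return o+d*((z-o[2])/d[:,2])[:,None]
def rect(P,lx,ly):
    """best x,y,yaw(deg) of an lx*ly rectangle to 4 points in cyclic order; long side first or not, tried both"""
    best=None
    for s in range(4):
        for f in (1,-1):
            m=np.array([[-1,-1],[1,-1],[1,1],[-1,1]])*[lx/2,ly/2]; m=np.roll(m[::f],s,0)
            def e(p): 
                c,s_=np.cos(p[2]),np.sin(p[2]); return ((m@np.array([[c,s_],[-s_,c]])+p[:2])-P[:,:2]).ravel()
            r=least_squares(e,[*P[:,:2].mean(0),0])
            if best is None or r.cost<best.cost-1e-9: best=r
    x,y,a=best.x; a=np.degrees(a); a=(a+90)%180-90
    return np.round([x*1e3,y*1e3,a,1e3*np.sqrt(best.cost/2)],1)
E
python3 - <<'E'
from h import *
C=dict(A=[(310,68),(428,130),(388,172),(268,112)],B=[(222,165),(352,222),(316,275),(190,210)],C=[(148,255),(280,303),(243,362),(113,300)],D=[(420,245),(547,305),(510,370),(382,300)],E=[(322,347),(457,402),(418,465),(287,395)])
for k,v in C.items(): print(k,rect(ray("scene",np.array(v)/6+[315,110],.053),.075,.036))
s=lambda v:np.array(v)/2.79+[170,180]
print("tote",rect(ray("scene",s([(365,10),(562,97),(468,259),(262,155)]),.077),.208,.182))
P=ray("scene",s([(175,248),(378,390),(232,600),(18,430)]),.018); print("lid",rect(P,.226,.192))
print("block",ray("scene",s([(200,395)]),.048))
print("tray",rect(ray("scene",np.array([(300,58),(657,212),(420,575),(45,370)])/6+[315,110],.024),.215,.262))
print("mug cup spoon",ray("scene",[(422,215),(330,362),(362,276)],.0))
E
```

```text
A [472.1 350.3  -2.2   2.1]
B [474.8 268.3   2.1   2.1]
C [475.6 198.7   5.7   2.9]
D [5.821e+02 2.741e+02 5.000e-01 5.200e+00]
E [575.3 195.6   3.2   3.6]
tote [539.5 -39.2   6.5   1.7]
lid [ 532.7 -329.8    1.6    3.3]
block [[ 0.53539644 -0.32524123  0.048     ]]
tray [525.4 275.3   2.    4. ]
mug cup spoon [[ 7.30950687e-01  1.91511512e-01  1.11022302e-16]
 [ 7.36732201e-01 -2.72143919e-01  0.00000000e+00]
 [ 6.89106501e-01 -6.00223919e-02  0.00000000e+00]]
```

Emit:
move_arm:
  series: [8.5,0,0,-6,0,0,10.2,8.5,0,0,-6,0,0,10.2,8.5,5,-6,0,0,0,0,8.5,5,-6,0,0,0,0,8.5,5,-6,0,0,0,0]
  grip_force: 60

```text
time: 0.72
tool_pos: [0.3559, -0.4872, 0.3589]
tcp_rot: [-3.141, 0.002, 0.0]
wrist_force: [0.2, -0.1, 0.2]
width: 0.99
grip_force: 0.0
```

Emit:
move_arm:
  series: [8.5,3,-6,0,0,0,0,8.5,3,-6,0,0,0,0,8.5,3,-6,0,0,0,0,8.5,0,-6,0,0,0,0,8.5,0,-6,0,0,0,0]

```text
time: 1.35
tool_pos: [0.439, -0.1989, 0.3586]
tcp_rot: [-3.141, 0.0, 0.001]
wrist_force: [0.6, 0.3, 1.0]
width: 0.991
grip_force: 0.0
```

```bash
python3 - <<'E'
from h import *
s=read_state(); print(s["time"],s["tool_pos"],s["tcp_rot"]); c=calibration("wrist")
M=cv2.Rodrigues(c["rvec"])[0]; print(c["camera_matrix"],"cam pos",-M.T@c["tvec"],"axes",M.round(2))
print(ray("scene",np.array([(175,248),(378,390),(232,600),(18,430)])/2.79+[170,180],.018))
E
```

```text
1.35 [ 0.43895185 -0.19891288  0.35859876] [-3.14085863e+00  2.11377288e-04  1.15276410e-03]
[[326.89658188   0.         322.33498681]
 [  0.         326.89658188 200.78651453]
 [  0.           0.           1.        ]] cam pos [ 0.52069711 -0.19815464  0.4939615 ] axes [[-0.   -1.   -0.  ]
 [-0.95  0.    0.32]
 [-0.32  0.   -0.95]]
[[ 0.41921104 -0.2383571   0.018     ]
 [ 0.64184281 -0.23370431  0.018     ]
 [ 0.64532556 -0.41900621  0.018     ]
 [ 0.42444445 -0.42796705  0.018     ]]
```

```bash
python3 - <<'E'
from h import *; import pickle
c=calibration("wrist"); im=read_camera("wrist"); pickle.dump(c,open("w1.pkl","wb"))
cv2.imwrite("pics/w1.png",cv2.cvtColor(im,cv2.COLOR_RGB2BGR))
E
```

```text
(no output)
```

View pics/w1.png

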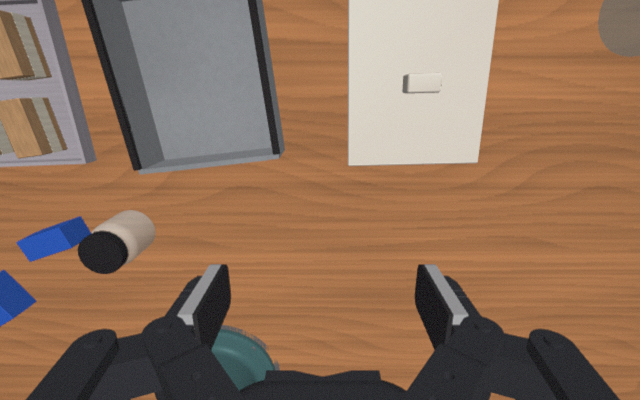

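Emit:
move_arm:
  series: [8.5,1,-6.2,0,0,0,0,8.5,1,-6.2,0,0,0,0,8.5,1,-6.2,0,0,0,0,8.5,1,-6.2,0,0,0,0,8.5,1,-6.2,0,0,0,0]

```text
time: 2.02
tool_pos: [0.4888, 0.1092, 0.3591]
tcp_rot: [3.141, -0.0, 0.0]
wrist_force: [1.2, -0.2, 0.5]
width: 0.998
grip_force: 0.0
```

Emit:
move_arm:
  series: [8.5,0,-6,0,0,0,0,8.5,0,-6,0,0,0,0,8.5,0,-4,0,0,0,0,6,0,0,0,0,0,0]

```text
time: 2.52
tool_pos: [0.4884, 0.2698, 0.3582]
tcp_rot: [3.141, 0.006, -0.003]
wrist_force: [0.4, -1.2, -0.2]
width: 0.815
grip_force: 0.0
```

```bash
python3 - <<'E'
from h import *; import pickle
print(read_state()["tool_pos"])
c=calibration("wrist"); im=read_camera("wrist"); pickle.dump(c,open("w2.pkl","wb"))
cv2.imwrite("pics/w2.png",cv2.cvtColor(im,cv2.COLOR_RGB2BGR))
E
```

```text
[0.48844742 0.26978137 0.35822519]
```

View pics/w2.png

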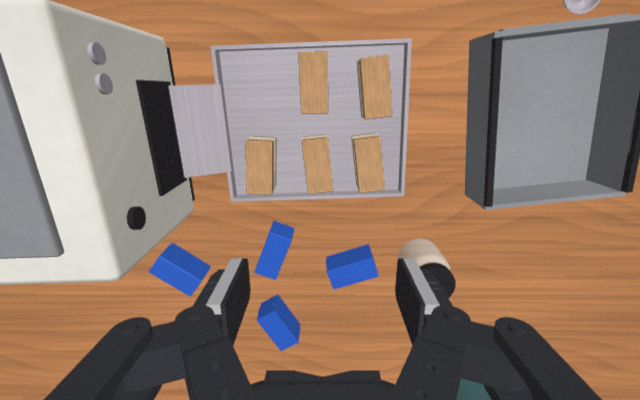

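The wrist view shows five cartons in the tray: A (260,166), B (317,165), C (368,163), D (314,83) and E (376,87). The four blue ones are outside it, at (180,269), (275,250), (352,266) and (279,322), and I'm leaving them. The first wrist view shows the tote corners at (137,168) and (278,153), and the lid with its grip block at (425,83).

```bash
python3 - <<'E'
from h import *; import pickle
w1=pickle.load(open("w1.pkl","rb")); w2=pickle.load(open("w2.pkl","rb"))
im=cv2.imread("pics/w2.png"); sat=cv2.cvtColor(im,cv2.COLOR_BGR2HSV)[...,1]
m=np.zeros(sat.shape,np.uint8); cv2.fillConvexPoly(m,np.array([(222,50),(403,47),(399,191),(236,195)]),255)
m&=((sat>85)*255).astype(np.uint8)
for c in cv2.findContours(m,0,2)[0]:
    if cv2.contourArea(c)>300: print("seg",cv2.minAreaRect(c))
C=dict(A=[(248,139),(274,140),(272,194),(246,193)],B=[(303,138),(327,137),(332,192),(307,193)],C=[(353,137),(378,136),(384,190),(359,192)],D=[(299,52),(327,52),(329,113),(300,114)],E=[(359,58),(388,55),(392,116),(364,119)])
for k,v in C.items(): print(k,rect(ray("w",v,.053,w2),.075,.036))
print("tray",rect(ray("w",[(213,47),(411,40),(404,194),(233,200)],.024,w2),.215,.262))
P=ray("w",[(137,168),(279,153)],.077,w1)
print("tote -x seal ends",P, "w2:",ray("w",[(489,206),(497,37)],.077,w2))
print("lid -x corners",ray("w",[(349,165),(477,163)],.018,w1), "block top",ray("w",[(407,74),(441,75),(441,91),(405,91)],.048,w1))
E
```

```text
seg ((259.0, 166.5), (55.0, 26.0), 90.0)
seg ((317.1036682128906, 164.93292236328125), (54.221885681152344, 25.840980529785156), 83.6598129272461)
seg ((368.567626953125, 163.87939453125), (54.914695739746094, 26.767078399658203), 85.60128784179688)
seg ((375.711669921875, 86.68067169189453), (61.70274353027344, 29.592134475708008), 85.48600769042969)
seg ((313.203125, 82.09323120117188), (61.96559143066406, 27.58468246459961), 88.09085083007812)
A [468.7 356.3  -4.8   1.2]
B [471.  277.5   4.1   1.8]
C [473.  207.1   8.    2. ]
D [577.2 281.7   1.2   1.2]
E [572.4 202.8   7.3   0.7]
tray [521.6 280.7   2.2   2.8]
tote -x seal ends [[ 0.42436188  0.04378083  0.077     ]
 [ 0.4438868  -0.14215701  0.077     ]] w2: [[0.4216138  0.04480965 0.077     ]
 [0.62796919 0.07017669 0.077     ]]
lid -x corners [[ 0.41503908 -0.23723742  0.018     ]
 [ 0.41790965 -0.42647159  0.018     ]] block top [[ 0.53958763 -0.30560788  0.048     ]
 [ 0.5383579  -0.34901127  0.048     ]
 [ 0.51903364 -0.35124885  0.048     ]
 [ 0.51907596 -0.30471188  0.048     ]]
```

```bash
cat >> h.py <<'E'
Y=np.radians(6.5); T=np.array([.5365,-.037])
ex=np.array([np.cos(Y),np.sin(Y)]); ey=np.array([np.sin(Y),-np.cos(Y)])
def leg(a,b): d=np.array(b[:2])-np.array(a[:2]); return np.round(100*np.array([d@ex,d@ey]),2)
def slot(x,y): return T+x*ex-y*ey
E
python3 - <<'E'
from h import *
K=dict(C=(.474,.204),E=(.5735,.200),B=(.472,.2745),A=(.470,.354),D=(.579,.279))
S=dict(C=slot(-.054,.048),E=slot(.054,.048),B=slot(-.054,-.048),A=slot(.054,-.048),D=slot(0,0))
p=read_state()["tool_pos"][:2]
for k in K: print(k,"to",leg(p,K[k]),"place",leg(K[k],S[k]),S[k].round(4)); p=S[k]
E
```

```text
C to [-2.18  6.21] place [-1.92 19.85] [0.4774 0.0046]
E to [ 11.76 -18.33] place [-0.96 18.33] [0.5847 0.0168]
B to [ -8.28 -26.88] place [-2.52 36.48] [ 0.4883 -0.0908]
A to [  3.22 -44.4 ] place [ 7.58 44.4 ] [ 0.5956 -0.0786]
D to [  2.4  -35.72] place [-7.8  30.92] [ 0.5365 -0.037 ]
```

Emit:
move_arm:
  series: [5.5,0,0,0,0,0,-6.5,5.5,0,0,-0.1,0,0,0]

```text
time: 2.82
tool_pos: [0.4891, 0.2661, 0.3601]
tcp_rot: [3.136, 0.174, -0.001]
wrist_force: [0.9, -0.6, -0.1]
width: 0.639
grip_force: 0.0
```

Emit:
move_arm:
  series: [5.5,-2.2,6.0,1,0,0,0,5.5,0,0,6,0,0,0,5.5,0,0,6,0,0,0,5.5,0,0,6,0,0,0,5.5,0,0,4,0,0,0]

```text
time: 3.45
tool_pos: [0.4729, 0.2056, 0.1277]
tcp_rot: [3.136, 0.171, -0.005]
wrist_force: [-0.8, -0.1, -0.4]
width: 0.644
grip_force: 0.0
```

```bash
python3 - <<'E'
from h import *
print(read_state()["tool_pos"])
c=calibration("wrist");im=read_camera("wrist"); cv2.imwrite("pics/w3.png",cv2.cvtColor(im,cv2.COLOR_RGB2BGR))
print(calibration("wrist")["tvec"]-c["tvec"]); print(read_state()["tool_pos"])
E
```

```text
[0.47290674 0.20555036 0.12774087]
[-0.00117739 -0.00378484 -0.00220021]
[0.46965959 0.20437871 0.12277441]
```

View pics/w3.png

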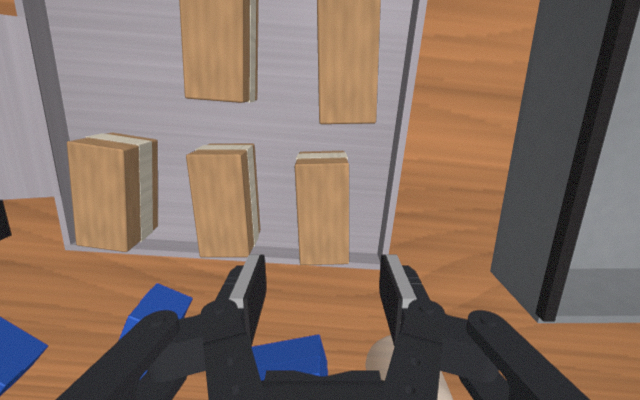

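The close view shows C at (323,213) between the finger tracks, with B at (225,200), A at (110,190), and D and E behind.

```bash
python3 - <<'E'
from h import *
c=calibration("wrist"); c["tvec"]=c["tvec"]-[-0.00117739,-0.00378484,-0.00220021]
K=dict(C=[(297,163),(348,163),(349,264),(299,265)],B=[(190,155),(245,152),(252,256),(201,258)],A=[(69,143),(140,150),(128,249),(74,245)])
for k,v in K.items(): print(k,rect(ray("w",v,.053,c),.075,.036))
print(ray("w",[(348,123),],.053,c),"E -x mid; D -x mid",ray("w",[(216,100)],.053,c))
E
```

```text
C [473.7 206.1   7.    1.4]
B [472.5 274.1   5.8   1.3]
A [470.2 352.8  -6.2   4. ]
[[0.53687422 0.19783615 0.053     ]] E -x mid; D -x mid [[0.54169074 0.27833337 0.053     ]]
```

Emit:
move_arm:
  series: [5.5,0.4,-0.1,3.5,0,0,0,5.5,0,0,3.5,0,0,0,5.5,0,0,2.5,0,0,0,5.5,0,0,0,0,0,0,5.5,0,0,0,0,0,0]

```text
time: 4.12
tool_pos: [0.4797, 0.2089, 0.0373]
tcp_rot: [-3.136, -0.175, -0.003]
wrist_force: [1.0, -0.4, 0.0]
width: 0.645
grip_force: 0.0
```

Emit:
move_arm:
  series: [2.5,0,0,0,0,0,0,2.5,0,0,0,0,0,0,2.5,0,0,0,0,0,0]
  grip_force: 70

```text
time: 4.5
tool_pos: [0.4802, 0.2096, 0.0379]
tcp_rot: [-3.135, -0.178, -0.006]
wrist_force: [-0.4, -1.3, 6.9]
width: 0.404
grip_force: 71.7
```

Emit:
move_arm:
  series: [2.5,0,0,-6,0,0,0,2.5,0,0,-6,0,0,0,2.5,-1,6,0,0,0,0,2.5,-1,6,0,0,0,0,2.5,0,6,0,0,0,0]

```text
time: 5.12
tool_pos: [0.4781, 0.0265, 0.1564]
tcp_rot: [3.136, 0.18, 0.002]
wrist_force: [1.1, -1.1, 0.1]
width: 0.405
grip_force: 70.8
```

Emit:
move_arm:
  series: [2.5,0,2.3,0,0,0,0,2.5,0,0,4,0,0,0,2.5,0,0,2,0,0,0,2.5,0,0,0,0,0,0]

```text
time: 5.62
tool_pos: [0.4794, 0.0049, 0.0941]
tcp_rot: [-3.136, -0.177, 0.006]
wrist_force: [0.0, 0.0, -0.5]
width: 0.407
grip_force: 70.8
```

Emit:
move_arm:
  series: [2.5,0.4,0,2.6,0,0,0,2.5,0,0,2.6,0,0,0,2.5,0,0,0,0,0,0]

```text
time: 6.0
tool_pos: [0.4842, 0.0057, 0.0431]
tcp_rot: [-3.136, -0.178, 0.004]
wrist_force: [-0.9, 0.6, -1.0]
width: 0.409
grip_force: 70.8
```

Emit:
move_arm:
  series: [4.4,0,0,0.1,0,0,0,4.4,0,0,0,0,0,0,4.4,0,0,0,0,0,0,4.4,0,0,-5,0,0,0,5.5,0,0,-5,0,0,0]

```text
time: 6.62
tool_pos: [0.4847, 0.0054, 0.1436]
tcp_rot: [-3.136, -0.178, 0.002]
wrist_force: [1.6, -0.4, 0.5]
width: 0.647
grip_force: 0.0
```

Emit:
move_arm:
  series: [5.5,3.7,-6.1,0,0,0,0,5.5,3.7,-6.2,0,0,0,0,5.5,3.7,-6.2,0,0,0,0,5.5,0,0,4,0,0,0,5.5,0,0,0,0,0,0]

```text
time: 7.25
tool_pos: [0.56, 0.176, 0.0995]
tcp_rot: [3.135, 0.18, -0.011]
wrist_force: [-0.2, -0.2, -0.7]
width: 0.641
grip_force: 0.0
```

```bash
python3 - <<'E'
from h import *
c=calibration("wrist");im=read_camera("wrist"); cv2.imwrite("pics/w4.png",cv2.cvtColor(im,cv2.COLOR_RGB2BGR))
# predicted E top outline
a=np.radians(7);m=np.array([[-1,-1],[1,-1],[1,1],[-1,1]])*[.0375,.018]
P=np.c_[m@np.array([[np.cos(a),np.sin(a)],[-np.sin(a),np.cos(a)]])+[.574,.2018],np.full(4,.053)]
uv=cv2.projectPoints(P,c["rvec"],c["tvec"],c["camera_matrix"],None)[0].reshape(-1,2);print(uv.round(),read_state()["tool_pos"])
i2=cv2.imread("pics/w4.png");cv2.polylines(i2,[uv.astype(int)],True,(255,0,255),1);cv2.imwrite("pics/w4o.png",i2)
E
```

```text
[[315. 261.]
 [313. 141.]
 [247. 142.]
 [257. 262.]] [0.56123344 0.1757296  0.10128566]
```

View pics/w4o.png

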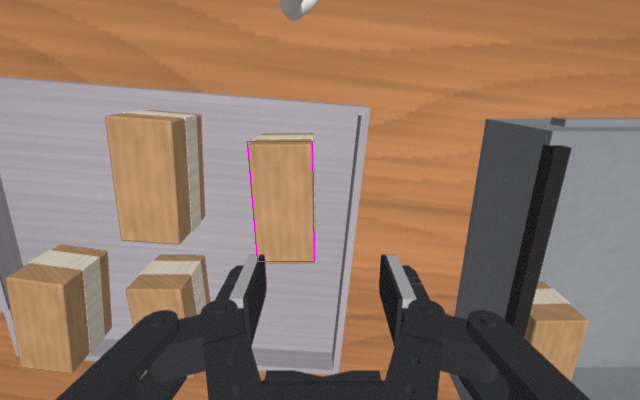

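The outline of E I predicted matches the picture at (281,201), C sits in the tote at (550,330), and A, B and D haven't moved. The last move fell short because each row caps the total shift at 62.5 mm.

Emit:
move_arm:
  series: [5.5,1.6,-2.4,0,0,0,0,5.5,0,0,4,0,0,0,5.5,0,0,3,0,0,0,5.5,0,0,0,0,0,0]

```text
time: 7.8
tool_pos: [0.5745, 0.2003, 0.0316]
tcp_rot: [3.136, 0.176, -0.006]
wrist_force: [0.2, 0.7, -0.5]
width: 0.639
grip_force: 0.0
```

Emit:
move_arm:
  series: [2.5,0,0,0,0,0,0,2.5,0,0,0,0,0,0,2.5,0,0,0,0,0,0]

```text
time: 8.18
tool_pos: [0.5782, 0.202, 0.0352]
tcp_rot: [-3.136, -0.177, -0.007]
wrist_force: [-0.4, -1.0, 7.1]
width: 0.408
grip_force: 72.0
```

Emit:
move_arm:
  series: [2.5,0,0,-5,0,0,0,2.5,0,0,-5,0,0,0,2.5,-0.4,6.2,0,0,0,0,2.5,-0.4,6.2,0,0,0,0,2.5,-0.3,6.1,0,0,0,0]

```text
time: 8.8
tool_pos: [0.5862, 0.0152, 0.1334]
tcp_rot: [3.136, 0.179, 0.002]
wrist_force: [1.1, -0.0, -0.2]
width: 0.403
grip_force: 71.1
```

Emit:
move_arm:
  series: [2.5,0,0,4,0,0,0,2.5,0,0,0,0,0,0]

```text
time: 9.05
tool_pos: [0.5828, 0.0158, 0.0897]
tcp_rot: [-3.136, -0.175, 0.011]
wrist_force: [-1.0, -0.2, -0.4]
width: 0.412
grip_force: 71.0
```

Emit:
move_arm:
  series: [2.5,0,0,3,0,0,0,2.5,0,0,2.5,0,0,0,2.5,0,0,0,0,0,0]

```text
time: 9.43
tool_pos: [0.5865, 0.0177, 0.0381]
tcp_rot: [-3.136, -0.18, 0.0]
wrist_force: [-0.4, 0.7, 0.2]
width: 0.409
grip_force: 70.9
```

Emit:
move_arm:
  series: [4.4,0,0,0,0,0,0,4.4,0,0,0,0,0,0,4.4,0,0,0,0,0,0,4.4,0,0,-5,0,0,0,5.5,0,0,-5,0,0,0]

```text
time: 10.05
tool_pos: [0.5853, 0.0166, 0.1381]
tcp_rot: [-3.136, -0.178, 0.003]
wrist_force: [0.8, -0.4, 0.6]
width: 0.645
grip_force: 0.0
```

Emit:
move_arm:
  series: [5.5,-1.65,-5.37,0,0,0,0,5.5,-1.65,-5.37,0,0,0,0,5.5,-1.65,-5.37,0,0,0,0,5.5,-1.65,-5.37,0,0,0,0,5.5,-1.65,-5.37,0,0,0,0]

```text
time: 10.68
tool_pos: [0.4731, 0.2756, 0.1382]
tcp_rot: [-3.136, -0.177, -0.001]
wrist_force: [0.8, 0.4, -0.3]
width: 0.641
grip_force: 0.0
```

```bash
cat >> h.py <<'E'
def overlay(name,out,items):
    """draw predicted 75x36 tops; print grey/brown match: mean saturation inside and the ring 4-9 mm outside"""
    c=calibration(name);im=read_camera(name);b=cv2.cvtColor(im,cv2.COLOR_RGB2BGR).copy()
    for (x,y,a,z) in items:
        a=np.radians(a);m=np.array([[-1,-1],[1,-1],[1,1],[-1,1]])*[.0375,.018]
        P=np.c_[m@np.array([[np.cos(a),np.sin(a)],[-np.sin(a),np.cos(a)]])+[x,y],np.full(4,z)]
        uv=cv2.projectPoints(P,c["rvec"],c["tvec"],c["camera_matrix"],None)[0].reshape(-1,2)
        cv2.polylines(b,[uv.astype(int)],True,(255,0,255),1)
    cv2.imwrite(out,b)
E
python3 - <<'E'
from h import *
overlay("wrist","pics/w5.png",[(.4725,.2743,5.8,.053),(.470,.353,-5,.053),(.579,.279,2,.053)])
E
```

```text
(no output)
```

View pics/w5.png

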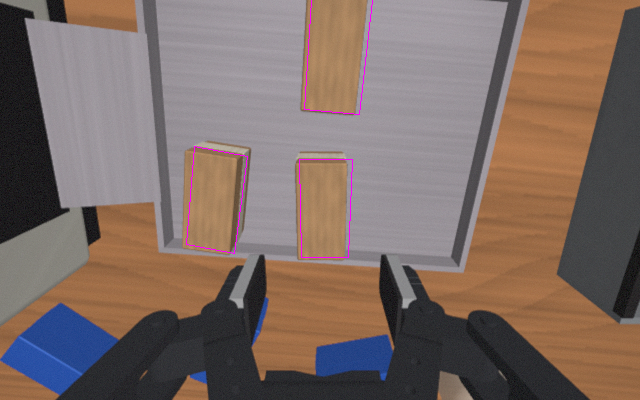

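The outlines match B, A and D to about 2 mm, with the true positions slightly toward +y.

Emit:
move_arm:
  series: [5.5,0,-0.1,4,0,0,0,5.5,0,0,4,0,0,0,5.5,0,0,2.4,0,0,0,5.5,0,0,0,0,0,0]

```text
time: 11.22
tool_pos: [0.4717, 0.2739, 0.0315]
tcp_rot: [3.134, 0.178, -0.008]
wrist_force: [-1.0, -0.7, 0.7]
width: 0.645
grip_force: 0.0
```

Emit:
move_arm:
  series: [2.5,0,0,0,0,0,0,2.5,0,0,0,0,0,0,2.5,0,0,0,0,0,0]

```text
time: 11.6
tool_pos: [0.475, 0.2757, 0.0352]
tcp_rot: [-3.135, -0.178, -0.004]
wrist_force: [0.1, 0.1, 2.5]
width: 0.404
grip_force: 71.3
```

Emit:
move_arm:
  series: [2.5,0,0,-5,0,0,0,2.5,0,0,-5,0,0,0,2.5,-0.45,6.1,0,0,0,0,2.5,-0.45,6.1,0,0,0,0,2.5,-0.45,6.1,0,0,0,0]

```text
time: 12.22
tool_pos: [0.4811, 0.0903, 0.1345]
tcp_rot: [-3.136, -0.18, -0.003]
wrist_force: [1.1, -0.0, -0.7]
width: 0.41
grip_force: 70.8
```

Emit:
move_arm:
  series: [2.5,-0.45,6.1,0,0,0,0,2.5,-0.45,6.1,0,0,0,0,2.5,-0.4,6.0,0,0,0,0,2.5,0,0,4,0,0,0,2.5,0,0,0,0,0,0]

```text
time: 12.85
tool_pos: [0.4854, -0.0907, 0.0911]
tcp_rot: [-3.135, -0.174, 0.01]
wrist_force: [0.3, 0.1, -0.5]
width: 0.405
grip_force: 70.8
```

Emit:
move_arm:
  series: [2.5,0.1,0,3,0,0,0,2.5,0,0,2.5,0,0,0,2.5,0,0,0,0,0,0]

```text
time: 13.22
tool_pos: [0.4893, -0.0894, 0.0386]
tcp_rot: [-3.136, -0.18, 0.002]
wrist_force: [-0.0, -0.6, -0.3]
width: 0.409
grip_force: 70.5
```

Emit:
move_arm:
  series: [4.4,0,0,0,0,0,0,4.4,0,0,0,0,0,0,4.4,0,0,0,0,0,0,4.4,0,0,-5,0,0,0,5.5,0,0,-5,0,0,0]

```text
time: 13.85
tool_pos: [0.4888, -0.0903, 0.1394]
tcp_rot: [-3.136, -0.177, 0.003]
wrist_force: [0.8, 0.8, -0.1]
width: 0.639
grip_force: 0.0
```

Emit:
move_arm:
  series: [5.5,0.4,-5.6,0,0,0,0,5.5,0.4,-5.6,0,0,0,0,5.5,0.4,-5.6,0,0,0,0,5.5,0.4,-5.6,0,0,0,0,5.5,0.4,-5.6,0,0,0,0]

```text
time: 14.48
tool_pos: [0.4778, 0.1918, 0.1393]
tcp_rot: [-3.136, -0.178, -0.002]
wrist_force: [1.1, -0.1, -0.3]
width: 0.643
grip_force: 0.0
```

Emit:
move_arm:
  series: [5.5,0.4,-5.5,0,0,0,0,5.5,0.4,-5.5,0,0,0,0,5.5,0.3,-5.4,0,0,0,0,5.5,0,0,4,0,0,10,5.5,0,0,0,0,0,0]

```text
time: 15.1
tool_pos: [0.4673, 0.353, 0.0954]
tcp_rot: [3.136, -0.091, -0.01]
wrist_force: [-1.1, -1.3, 0.5]
width: 0.648
grip_force: 0.0
```

```bash
python3 - <<'E'
from h import *
print(read_state()["tool_pos"])
overlay("wrist","pics/w6.png",[(.470,.355,-5,.053),(.579,.281,1,.053)])
E
```

```text
[0.46733301 0.35296478 0.09544381]
```

View pics/w6.png

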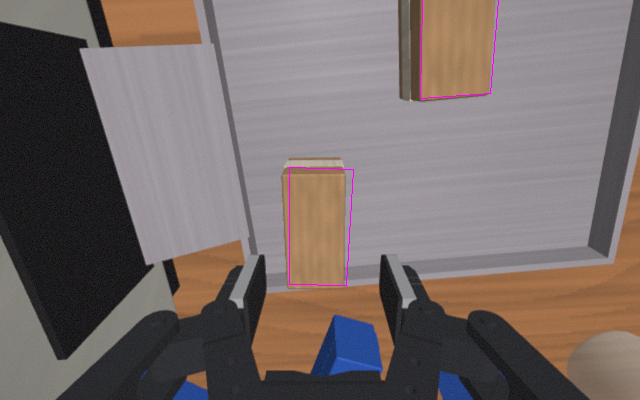

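A lies at (316,228) between the finger tracks and D is unmoved. I'm descending on A.

Emit:
move_arm:
  series: [5.5,0,-0.3,3.5,0,0,0,5.5,0,0,3,0,0,0,5.5,0,0,0,0,0,0]

```text
time: 15.52
tool_pos: [0.4694, 0.3554, 0.0327]
tcp_rot: [3.138, -0.095, -0.005]
wrist_force: [-0.2, 0.4, -0.7]
width: 0.647
grip_force: 0.0
```

Emit:
move_arm:
  series: [2.5,0,0,0,0,0,0,2.5,0,0,0,0,0,0,2.5,0,0,0,0,0,0,2.5,0,0,-5,0,0,0,2.5,0,0,-5,0,0,-10]

```text
time: 16.15
tool_pos: [0.4697, 0.3568, 0.1342]
tcp_rot: [3.135, 0.185, -0.003]
wrist_force: [0.2, 1.2, -0.7]
width: 0.405
grip_force: 71.0
```

Emit:
move_arm:
  series: [2.5,0.95,5.6,0,0,0,0,2.5,0.95,5.6,0,0,0,0,2.5,0.95,5.6,0,0,0,0,2.5,0.95,5.6,0,0,0,0,2.5,0.95,5.6,0,0,0,0]

```text
time: 16.77
tool_pos: [0.5496, 0.0827, 0.1342]
tcp_rot: [-3.136, -0.179, -0.001]
wrist_force: [0.1, 1.7, -0.5]
width: 0.407
grip_force: 71.1
```

Emit:
move_arm:
  series: [2.5,0.95,5.6,0,0,0,0,2.5,0.95,5.5,0,0,0,0,2.5,0.95,5.5,0,0,0,0,2.5,0,0,4,0,0,0,2.5,0,0,0,0,0,0]

```text
time: 17.4
tool_pos: [0.5929, -0.0775, 0.0903]
tcp_rot: [-3.135, -0.175, 0.012]
wrist_force: [-0.6, 0.3, -1.8]
width: 0.409
grip_force: 71.0
```

Emit:
move_arm:
  series: [2.5,0.1,0,3,0,0,0,2.5,0,0,2.5,0,0,0,2.5,0,0,0,0,0,0]

```text
time: 17.77
tool_pos: [0.5967, -0.0762, 0.0385]
tcp_rot: [-3.136, -0.18, 0.003]
wrist_force: [-0.4, -0.6, -1.2]
width: 0.408
grip_force: 72.2
```

Emit:
move_arm:
  series: [4.4,0,0,0,0,0,0,4.4,0,0,0,0,0,0,4.4,0,0,0,0,0,0,4.4,0,0,-5,0,0,0,8.5,0,0,-6,0,0,0]

```text
time: 18.4
tool_pos: [0.5958, -0.077, 0.1483]
tcp_rot: [-3.136, -0.177, 0.006]
wrist_force: [0.9, -0.8, 0.4]
width: 0.713
grip_force: 0.0
```

```bash
python3 - <<'E'
from h import *
s=read_state(); print(s["tool_pos"],s["q"].round(2)); print(leg(s["tool_pos"],(.578,.2805)))
E
```

```text
[ 0.59580176 -0.07700598  0.14831514] [-0.17  0.2   1.86  0.    1.09  1.29]
[  2.28 -35.72]
```

Emit:
move_arm:
  series: [8.5,0.38,-6,0,0,0,0,8.5,0.38,-6,0,0,0,0,8.5,0.38,-6,0,0,0,0,8.5,0.38,-6,0,0,0,0,8.5,0.38,-6,0,0,0,0]

```text
time: 19.02
tool_pos: [0.5822, 0.2248, 0.1493]
tcp_rot: [-3.136, -0.177, -0.002]
wrist_force: [0.5, -0.4, -0.2]
width: 0.996
grip_force: 0.0
```

Emit:
move_arm:
  series: [8.5,0.38,-5.7,0,0,0,0,8.5,0,0,0,0,0,-10.6,8.5,0,0,0,0,0,-10.6,8.5,0,0,0,0,0,-10.6,8.5,0,0,0,0,0,-10.6]

```text
time: 19.65
tool_pos: [0.5796, 0.2801, 0.1489]
tcp_rot: [2.856, 1.309, 0.0]
wrist_force: [-0.8, 0.9, -0.6]
width: 0.993
grip_force: 0.0
```

Emit:
move_arm:
  series: [8.5,0,0,0,0,0,-10.6,8.5,0,0,0,0,0,-10.6,8.5,0,0,0,0,0,-10.6,8.5,0,0,0,0,0,-10.6,8.5,0,0,0,0,0,0]

```text
time: 20.27
tool_pos: [0.5797, 0.28, 0.149]
tcp_rot: [2.199, 2.244, 0.0]
wrist_force: [0.2, -1.0, 0.5]
width: 0.997
grip_force: 0.0
```

```bash
python3 - <<'E'
from h import *
s=read_state(); print(s["tool_pos"],s["tcp_rot"],s["width"])
overlay("wrist","pics/w7.png",[(.578,.2815,1,.053)])
E
```

```text
[0.57971282 0.28001401 0.14896947] [2.19871423e+00 2.24385808e+00 4.29301484e-04] 0.9972278768176673
```

View pics/w7.png

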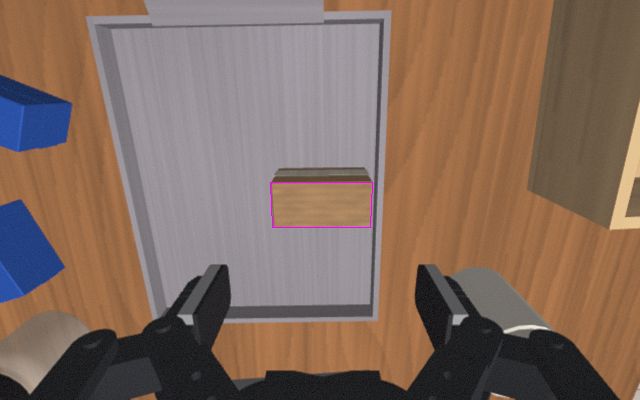

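D sits centred between the finger tracks at (321,204), and its outline matches. I'm descending for the lengthwise grip.

Emit:
move_arm:
  series: [8.5,0.1,-0.1,4,0,0,0,8.5,0,0,3.5,0,0,0,8.5,0,0,2.5,0,0,0,8.5,0,0,1.5,0,0,0,8.5,0,0,0,0,0,0]

```text
time: 20.95
tool_pos: [0.5778, 0.2807, 0.0324]
tcp_rot: [-2.197, -2.244, 0.004]
wrist_force: [-0.9, -0.6, -0.9]
width: 1.001
grip_force: 0.0
```

Emit:
move_arm:
  series: [6.5,0,0,0,0,0,0,6.5,0,0,0,0,0,0,6.5,0,0,0,0,0,0,6.5,0,0,-5,0,0,0,6.5,0,0,-5,0,0,0]

```text
time: 21.58
tool_pos: [0.5778, 0.2806, 0.1338]
tcp_rot: [-2.196, -2.245, 0.003]
wrist_force: [0.1, 0.8, -0.1]
width: 0.859
grip_force: 83.7
```

Emit:
move_arm:
  series: [6.5,0,0,0,0,0,-5.2,6.5,-5.2,-1.28,0,0,0,0,6.5,-5.2,-1.28,0,0,0,0,6.5,-5.2,-1.28,0,0,0,0,6.5,-5.2,-1.28,0,0,0,0]

```text
time: 22.2
tool_pos: [0.5508, 0.067, 0.1338]
tcp_rot: [2.092, 2.344, 0.0]
wrist_force: [0.0, -0.1, -0.5]
width: 0.862
grip_force: 83.7
```

Emit:
move_arm:
  series: [6.5,-5.2,-1.28,0,0,0,0,6.5,-5.1,-1.3,0,0,0,0,6.5,0,0,0,0,0,0,6.5,0,0,0,0,0,0]

```text
time: 22.7
tool_pos: [0.5373, -0.0366, 0.1338]
tcp_rot: [-2.094, -2.342, -0.001]
wrist_force: [0.4, -0.1, -0.3]
width: 0.861
grip_force: 83.7
```

```bash
python3 - <<'E'
from h import *
s=read_state(); print(s["tool_pos"],s["tcp_rot"],s["width"])
it=[(*slot(x,y),6.5,.054) for x in(-.054,.054) for y in (-.048,.048)]
overlay("wrist","pics/w8.png",it+[(.5365,-.037,6.5,.158-.010)])
E
```

```text
[ 0.5372679  -0.03664738  0.13376851] [-2.09360000e+00 -2.34215949e+00 -8.81225651e-04] 0.8614127663277734
```

View pics/w8.png

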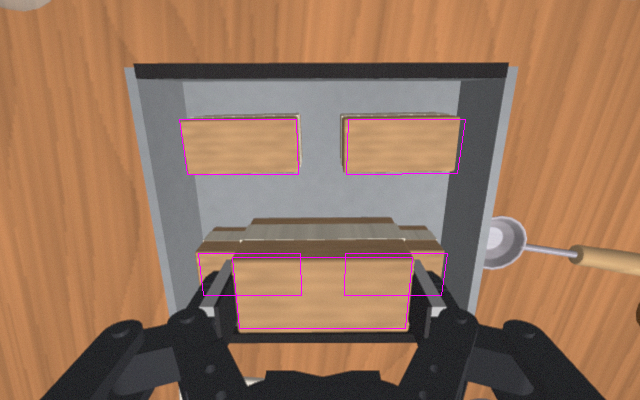

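The four cartons sit in their slots where predicted, and D hangs in the gripper over the free middle strip. I'm lowering and releasing.

Emit:
move_arm:
  series: [6.5,0,0,4,0,0,0,6.5,0,0,3,0,0,0,6.5,0,0,1.7,0,0,0,6.5,0,0,1,0,0,0,6.5,0,0,0,0,0,0]

```text
time: 23.38
tool_pos: [0.5383, -0.0362, 0.0372]
tcp_rot: [2.09, 2.344, 0.001]
wrist_force: [-0.0, -0.2, -0.7]
width: 0.86
grip_force: 83.7
```

Emit:
move_arm:
  series: [8.4,0,0,0,0,0,0,8.4,0,0,0,0,0,0,8.4,0,0,0,0,0,0,8.4,0,0,-5,0,0,0,8.4,0,0,-6,0,0,0]

```text
time: 24.0
tool_pos: [0.5357, -0.0366, 0.1462]
tcp_rot: [-2.09, -2.341, 0.004]
wrist_force: [1.1, 0.6, -0.5]
width: 0.986
grip_force: 0.0
```

```bash
python3 - <<'E'
from h import *
P=ray("w",[(135,64),(508,64)],.077); print("z") 
E
```

```text
Traceback (most recent call last):
  File "h.py", line 6, in ray
    c=c or calibration(name); M=cv2.Rodrigues(c["rvec"])[0]; o=-M.T@c["tvec"]
           ~~~~~~~~~~~^^^^^^
ValueError: cameras: scene, side, wrist
```

Emit:
move_arm:
  series: [8.4,0,0,-3,0,0,10,8.4,0,0,-3,0,0,10,8.4,0,0,-3,0,0,10,8.4,0,0,-3,0,0,10,8.4,0,0,-3,0,0,10]

```text
time: 24.62
tool_pos: [0.5371, -0.0367, 0.2977]
tcp_rot: [2.89, 1.231, 0.0]
wrist_force: [0.0, -0.0, -0.0]
width: 0.986
grip_force: 0.0
```

Emit:
move_arm:
  series: [8.4,0,0,0,0,0,10,8.4,0,0,0,0,0,10,8.4,0,0,0,0,0,10,8.4,0,0,0,0,0,10,8.4,-4,4,0,0,0,0]

```text
time: 25.25
tool_pos: [0.5031, -0.0798, 0.2965]
tcp_rot: [-3.136, -0.182, -0.001]
wrist_force: [-1.2, -1.7, -0.3]
width: 0.981
grip_force: 0.0
```

Emit:
move_arm:
  series: [8.4,0,6,0,0,0,0,8.4,0,5,0,0,0,0,8.4,0,0,0,0,0,0,8.4,0,0,0,0,0,0]

```text
time: 25.75
tool_pos: [0.5142, -0.19, 0.2964]
tcp_rot: [-3.136, -0.176, 0.001]
wrist_force: [-0.2, -0.7, 1.1]
width: 0.983
grip_force: 0.0
```

```bash
python3 - <<'E'
from h import *; import pickle
s=read_state(); print(s["tool_pos"],s["tcp_rot"])
c=calibration("wrist"); pickle.dump(c,open("w9.pkl","wb"))
im=read_camera("wrist"); cv2.imwrite("pics/w9.png",cv2.cvtColor(im,cv2.COLOR_RGB2BGR))
E
```

```text
[ 0.51421162 -0.18996521  0.29642541] [-3.13571351e+00 -1.76227009e-01  6.44332866e-04]
```

View pics/w9.png

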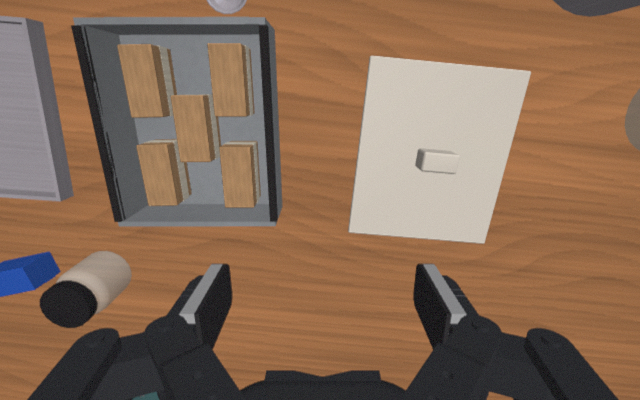

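All five cartons are in the tote. The lid corners are at (371,56), (528,71), (485,243) and (350,233), its grip block is at (440,162), and the seal strips run (82,24)-(117,221) and (266,25)-(275,222).

```bash
python3 - <<'E'
from h import *; import pickle
c=pickle.load(open("w9.pkl","rb"))
print("tote",rect(ray("w",[(82,24),(266,25),(275,222),(117,221)],.077,c),.208,.182))
print("lid",rect(ray("w",[(371,56),(528,71),(485,243),(350,233)],.018,c),.226,.192))
print("block",rect(ray("w",[(423,151),(459,153),(455,173),(424,172)],.048,c),.024,.044))
im=cv2.imread("pics/w9.png"); h=cv2.cvtColor(im,cv2.COLOR_BGR2HSV); m=((h[...,1]<50)&(h[...,2]>190)).astype(np.uint8)*255
m[:, :330]=0; m[:, 540:]=0; m[260:]=0
k=max(cv2.findContours(m,0,2)[0],key=cv2.contourArea); a=cv2.approxPolyDP(k,8,True)[:,0]; print(a.tolist())
if len(a)==4: print("lid seg",rect(ray("w",a,.018,c),.226,.192))
s=cv2.imread("pics/scene0.png")
E
```

```text
tote [536.4 -39.4   5.6   2.2]
lid [ 528.7 -329.     1.9    2.4]
block [ 529.7 -328.4    5.1    2.6]
[[371, 56], [350, 231], [483, 242], [530, 72]]
lid seg [ 529.5 -328.8    1.3    2.9]
```

Emit:
move_arm:
  series: [6.4,0,0,3,0,0,4.8,6.4,0.6,4.7,3,0,0,0,6.4,0.6,4.6,3,0,0,0,6.4,0,4.6,3,0,0,0,6.4,0,0,5,0,0,0]

```text
time: 26.42
tool_pos: [0.5329, -0.3314, 0.1279]
tcp_rot: [3.137, 0.045, 0.008]
wrist_force: [0.6, -0.3, 0.4]
width: 0.75
grip_force: 0.0
```

Emit:
move_arm:
  series: [6.4,0,0,0,0,0,0,6.4,0,0,0,0,0,0]

```text
time: 26.68
tool_pos: [0.5315, -0.3279, 0.128]
tcp_rot: [3.141, 0.049, 0.002]
wrist_force: [-0.4, 0.2, -0.5]
width: 0.751
grip_force: 0.0
```

```bash
python3 - <<'E'
from h import *
s=read_state(); print(s["tool_pos"],s["tcp_rot"],s["wrist_force"]); c=calibration("wrist")
im=read_camera("wrist"); cv2.imwrite("pics/w10.png",cv2.cvtColor(im,cv2.COLOR_RGB2BGR))
print(cv2.projectPoints(np.array([[.530+x,-.3287+y,.048] for x in(-.012,.012) for y in(-.022,.022)]),c["rvec"],c["tvec"],c["camera_matrix"],None)[0].reshape(-1,2).round())
E
```

```text
[ 0.53153065 -0.3278927   0.12804277] [3.14075176e+00 4.88388244e-02 1.58489775e-03] [-0.431599    0.23355898 -0.45480143]
[[355. 231.]
 [294. 229.]
 [357. 199.]
 [294. 198.]]
```

View pics/w10.png

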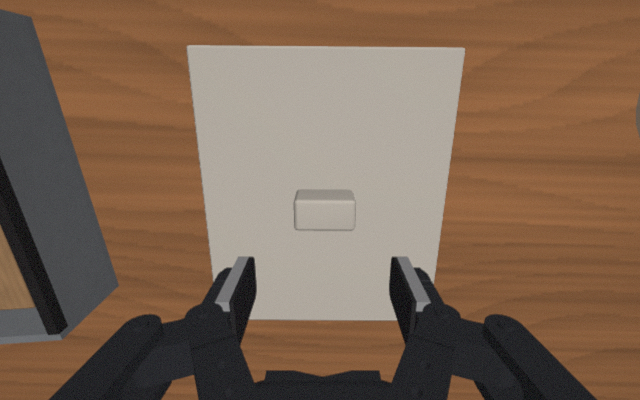

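The lid's block at (325,210) matches the prediction to a pixel and is centred between the fingers. I'm descending to grip it.

Emit:
move_arm:
  series: [6.4,-0.1,0,4,0,0,0,6.4,0,0,3,0,0,0,6.4,0,0,2.5,0,0,0,6.4,0,0,0,0,0,0,6.4,0,0,0,0,0,0]

```text
time: 27.35
tool_pos: [0.5315, -0.3296, 0.0344]
tcp_rot: [3.139, 0.047, 0.005]
wrist_force: [0.2, 1.2, -0.5]
width: 0.75
grip_force: 0.0
```

Emit:
move_arm:
  series: [3.3,0,0,0,0,0,0,3.3,0,0,0,0,0,0,3.3,0,0,0,0,0,0,3.3,0,0,0,0,0,0]
  grip_force: 100

```text
time: 27.85
tool_pos: [0.5314, -0.3299, 0.0345]
tcp_rot: [3.139, 0.046, 0.006]
wrist_force: [-0.1, 1.8, 6.9]
width: 0.492
grip_force: 103.4
```

Emit:
move_arm:
  series: [3.3,0,0,-2,0,0,0,3.3,0,0,-4,0,0,0,3.3,0,0,-4,0,0,0,3.3,0,0,-3,0,0,-4.4,3.3,0,0,0,0,0,0]

```text
time: 28.48
tool_pos: [0.5316, -0.3303, 0.166]
tcp_rot: [3.133, 0.165, 0.01]
wrist_force: [1.0, -0.7, -3.1]
width: 0.488
grip_force: 102.2
```

```bash
python3 - <<'E'
from h import *
s=read_state(); p=s["tool_pos"]; print(p,s["width"],s["wrist_force"])
y=2*np.arctan2(s["tcp_rot"][1],s["tcp_rot"][0]); print(np.degrees(y))
print(leg(p,np.array([.537,-.0385])+.0014*ex))
c=calibration("wrist"); im=read_camera("wrist"); cv2.imwrite("pics/w11.png",cv2.cvtColor(im,cv2.COLOR_RGB2BGR))
h=cv2.cvtColor(im,cv2.COLOR_RGB2HSV); m=((h[...,1]<50)&(h[...,2]>140)).astype(np.uint8)*255
m[255:]=0
k=max(cv2.findContours(m,0,2)[0],key=cv2.contourArea); a=cv2.approxPolyDP(k,8,True)[:,0]; print(a.tolist())
E
```

```text
[ 0.53162223 -0.33030269  0.16604063] 0.48779336544852825 [ 1.04039948 -0.7261304  -3.10417322]
6.037995349850406
[  3.98 -28.93]
[[94, 17], [140, 254], [262, 254], [285, 240], [505, 254], [551, 18]]
```

Emit:
move_arm:
  series: [3.3,0.8,-4,0,0,0,0,3.3,0.8,-5.5,0,0,0,0,3.3,0.8,-5.5,0,0,0,0,3.3,0.8,-5.5,0,0,0,0,3.3,0.5,-5.0,0,0,0,0]

```text
time: 29.15
tool_pos: [0.5374, -0.0692, 0.1591]
tcp_rot: [-3.136, -0.165, 0.006]
wrist_force: [1.4, -0.9, -2.6]
width: 0.489
grip_force: 102.5
```

Emit:
move_arm:
  series: [3.3,0.3,-3.4,0,0,0,0,3.3,0,0,0,0,0,0,3.3,0,0,0,0,0,0,3.3,0,0,0,0,0,0]

```text
time: 29.65
tool_pos: [0.5383, -0.0382, 0.1609]
tcp_rot: [3.137, 0.164, -0.002]
wrist_force: [0.3, 0.4, -2.8]
width: 0.493
grip_force: 102.6
```

```bash
python3 - <<'E'
from h import *
s=read_state(); p=s["tool_pos"]; print(p,s["width"],s["wrist_force"]); print("yaw",np.degrees(2*np.arctan2(s["tcp_rot"][1],s["tcp_rot"][0])))
c=calibration("wrist"); im=read_camera("wrist"); cv2.imwrite("pics/w12.png",cv2.cvtColor(im,cv2.COLOR_RGB2BGR))
h=cv2.cvtColor(im,cv2.COLOR_RGB2HSV); m=((h[...,1]<50)&(h[...,2]>140)).astype(np.uint8)*255
m[255:]=0
k=max(cv2.findContours(m,0,2)[0],key=cv2.contourArea); a=cv2.approxPolyDP(k,6,True)[:,0]; print(a.tolist())
t=a[a[:,1]<60]; P=ray("w",t,p[2]-.0165,c); print(P)
print("lid centre est",P[:,:2].mean(0)-.113*ex, "len",np.linalg.norm(P[0]-P[-1]))
print(leg(p,np.array([.537,-.0385])))
E
```

```text
[ 0.53829797 -0.03821129  0.16087817] 0.4925473616014924 [ 0.26191889  0.40955632 -2.75791839]
yaw 5.993539774028585
[[94, 17], [140, 254], [262, 254], [285, 240], [360, 240], [383, 254], [505, 254], [551, 18]]
[[ 0.63805582  0.06773261  0.14437817]
 [ 0.65720633 -0.11956011  0.14437817]]
lid centre est [ 0.53535746 -0.03870572] len 0.1882692394918741
[-0.13  0.01]
```

Emit:
move_arm:
  series: [3.3,0,0,2.5,0,0,0,3.3,0,0,1.8,0,0,0,3.3,0,0,0,0,0,0,3.3,0,0,0,0,0,0]

```text
time: 30.2
tool_pos: [0.539, -0.0375, 0.1189]
tcp_rot: [3.137, 0.166, 0.0]
wrist_force: [1.6, -0.0, -2.6]
width: 0.489
grip_force: 102.6
```

Emit:
move_arm:
  series: [3.3,0,0,0.3,0,0,0,3.3,0,0,0.3,0,0,0,3.3,0,0,0.3,0,0,0,3.3,0,0,0,0,0,0]

```text
time: 30.7
tool_pos: [0.5384, -0.0371, 0.1093]
tcp_rot: [-3.137, -0.167, 0.001]
wrist_force: [0.5, -0.3, -3.0]
width: 0.49
grip_force: 102.6
```

Emit:
move_arm:
  series: [3.3,0,0,0.3,0,0,0,3.3,0,0,0.3,0,0,0,3.3,0,0,0.2,0,0,0,3.3,0,0,0,0,0,0]

```text
time: 31.2
tool_pos: [0.5385, -0.0372, 0.1013]
tcp_rot: [-3.137, -0.167, 0.001]
wrist_force: [-0.8, -0.8, -2.6]
width: 0.491
grip_force: 102.6
```

Emit:
move_arm:
  series: [3.3,0,0,0.2,0,0,0,3.3,0,0,0.2,0,0,0,3.3,0,0,0,0,0,0]

```text
time: 31.58
tool_pos: [0.5385, -0.0372, 0.0974]
tcp_rot: [-3.137, -0.167, 0.001]
wrist_force: [0.2, -0.5, -3.7]
width: 0.491
grip_force: 102.6
```

Emit:
move_arm:
  series: [3.3,0,0,0.2,0,0,0,3.3,0,0,0,0,0,0]

```text
time: 31.82
tool_pos: [0.5387, -0.0372, 0.0956]
tcp_rot: [3.137, 0.167, 0.0]
wrist_force: [0.6, 0.5, -3.0]
width: 0.491
grip_force: 102.6
```

Emit:
move_arm:
  series: [3.3,0,0,0.2,0,0,0,3.3,0,0,0,0,0,0]

```text
time: 32.08
tool_pos: [0.539, -0.0373, 0.0947]
tcp_rot: [3.137, 0.167, 0.001]
wrist_force: [-3.0, 1.0, 5.5]
width: 0.488
grip_force: 103.3
```

Emit:
move_arm:
  series: [3.3,0,0,0.2,0,0,0,3.3,0,0,0,0,0,0]

```text
time: 32.33
tool_pos: [0.539, -0.0373, 0.0933]
tcp_rot: [3.137, 0.167, 0.001]
wrist_force: [-4.8, 1.0, 8.0]
width: 0.488
grip_force: 104.1
```

Emit:
move_arm:
  series: [3.3,0,0,0.3,0,0,0,3.3,0,0,0,0,0,0]

```text
time: 32.58
tool_pos: [0.539, -0.0373, 0.0924]
tcp_rot: [3.137, 0.167, 0.0]
wrist_force: [-11.4, 1.8, 21.6]
width: 0.494
grip_force: 105.6
```

Emit:
move_arm:
  series: [3.3,0,0,0.3,0,0,0,3.3,0,0,0,0,0,0]

```text
time: 32.83
tool_pos: [0.5391, -0.0373, 0.0924]
tcp_rot: [3.137, 0.167, -0.0]
wrist_force: [-20.1, 2.5, 41.5]
width: 0.495
grip_force: 108.0
```

Emit:
move_arm:
  series: [3.3,0,0,0.2,0,0,0,3.3,0,0,0,0,0,0]

```text
time: 33.08
tool_pos: [0.5391, -0.0373, 0.0923]
tcp_rot: [3.137, 0.167, -0.001]
wrist_force: [-26.2, 3.2, 53.4]
width: 0.49
grip_force: 109.5
```

```bash
cat >> h.py <<'E'
def lidpix():
    im=read_camera("wrist"); h=cv2.cvtColor(im,cv2.COLOR_RGB2HSV); m=((h[...,1]<50)&(h[...,2]>140)).astype(np.uint8)*255
    m[255:]=0; k=max(cv2.findContours(m,0,2)[0],key=cv2.contourArea)
    return im,cv2.approxPolyDP(k,6,True)[:,0].tolist()
E
python3 - <<'E'
from h import *
c=calibration("wrist"); im,a=lidpix(); print(a); cv2.imwrite("pics/w13.png",im[...,::-1])
s=read_state(); print(s["torque"],s["wrist_force"])
for n in("scene","side"):
    cv2.imwrite(f"pics/{n}2.png",cv2.cvtColor(read_camera(n),cv2.COLOR_RGB2BGR))
E
```

```text
[[94, 16], [140, 254], [262, 254], [285, 240], [361, 241], [383, 254], [505, 254], [554, 19]]
[ 0.09741589  3.98949663 -0.0768903 ] [-26.15513945   3.27083349  53.07764248]
```

Emit:
move_arm:
  series: [3.3,0,0,-0.4,0,0,0,3.3,0,0,-0.4,0,0,0,3.3,0,0,0,0,0,0]

```text
time: 33.6
tool_pos: [0.5394, -0.0373, 0.0924]
tcp_rot: [3.137, 0.167, 0.002]
wrist_force: [-2.3, 1.6, 7.4]
width: 0.49
grip_force: 103.9
```

Emit:
move_arm:
  series: [3.3,0,0,-0.2,0,0,0,3.3,0,0,0,0,0,0]

```text
time: 33.85
tool_pos: [0.5384, -0.0372, 0.0928]
tcp_rot: [-3.137, -0.167, 0.002]
wrist_force: [-0.5, -0.2, -2.2]
width: 0.489
grip_force: 102.7
```

Emit:
move_arm:
  series: [3.3,-0.15,0,0,0,0,0,3.3,0,0,0,0,0,0]

```text
time: 34.1
tool_pos: [0.5367, -0.0374, 0.093]
tcp_rot: [-3.137, -0.167, 0.002]
wrist_force: [-0.8, -0.6, -1.7]
width: 0.491
grip_force: 102.7
```

Emit:
move_arm:
  series: [3.3,-0.15,0,0,0,0,0,3.3,0,0,0,0,0,0]

```text
time: 34.35
tool_pos: [0.5352, -0.0375, 0.0933]
tcp_rot: [-3.137, -0.167, 0.001]
wrist_force: [0.5, -0.0, -3.7]
width: 0.492
grip_force: 102.6
```

Emit:
move_arm:
  series: [3.3,0,0,0.3,0,0,0,3.3,0,0,0.3,0,0,0,3.3,0,0,0,0,0,0]

```text
time: 34.72
tool_pos: [0.5359, -0.0376, 0.0924]
tcp_rot: [3.137, 0.167, -0.001]
wrist_force: [-14.2, 2.0, 28.9]
width: 0.489
grip_force: 106.4
```

Emit:
move_arm:
  series: [3.3,0,0,-0.6,0,0,0,3.3,-0.15,0,0,0,0,0,3.3,0,0,0,0,0,0]

```text
time: 35.1
tool_pos: [0.5347, -0.0377, 0.0934]
tcp_rot: [3.137, 0.167, 0.002]
wrist_force: [1.5, -0.2, -2.5]
width: 0.49
grip_force: 102.6
```

Emit:
move_arm:
  series: [3.3,-0.2,0,0,0,0,0,3.3,0,0,0,0,0,0]

```text
time: 35.35
tool_pos: [0.5343, -0.0377, 0.0941]
tcp_rot: [3.137, 0.167, 0.007]
wrist_force: [5.7, 2.0, -3.3]
width: 0.488
grip_force: 102.5
```

Emit:
move_arm:
  series: [3.3,-0.2,0,0,0,0,0,3.3,0,0,0,0,0,0]

```text
time: 35.6
tool_pos: [0.534, -0.0377, 0.0948]
tcp_rot: [-3.137, -0.168, -0.013]
wrist_force: [8.5, 2.7, -3.3]
width: 0.492
grip_force: 102.5
```

Emit:
move_arm:
  series: [3.3,0.4,0,0,0,0,0,3.3,0.35,0,0,0,0,0,3.3,0,0,0,0,0,0]

```text
time: 35.98
tool_pos: [0.5371, -0.0374, 0.093]
tcp_rot: [-3.137, -0.167, 0.003]
wrist_force: [1.4, 0.3, -2.0]
width: 0.487
grip_force: 102.6
```

Emit:
move_arm:
  series: [3.3,0,0,0.3,0,0,0,3.3,0,0,0.3,0,0,0,3.3,0,0,0.2,0,0,0,3.3,0,0,0,0,0,0]

```text
time: 36.48
tool_pos: [0.5374, -0.0374, 0.0924]
tcp_rot: [3.137, 0.167, -0.002]
wrist_force: [-20.7, 3.2, 42.2]
width: 0.491
grip_force: 108.2
```

Emit:
move_arm:
  series: [3.3,0,0,-0.3,0,0,0,3.3,0,0,-0.3,0,0,0,3.3,0,0,0,0,0,0,6,0,0,0,0,0,0,6,0,0,0,0,0,0]

```text
time: 37.1
tool_pos: [0.5375, -0.0373, 0.091]
tcp_rot: [-3.137, -0.167, 0.001]
wrist_force: [-0.9, 0.3, -0.6]
width: 0.701
grip_force: 0.0
```

Emit:
move_arm:
  series: [6.5,0,0,0,0,0,0,6.5,0,0,-2,0,0,0,6.5,0,0,-4,0,0,0,0,0,0,-1,0,0,0,0,0,-4,0,0,0,0]

```text
time: 37.72
tool_pos: [0.5348, 0.0012, 0.1626]
tcp_rot: [3.137, 0.161, 0.005]
wrist_force: [-0.4, 1.1, -0.2]
width: 0.343
grip_force: 0.0
```

Emit:
move_arm:
  series: [0,0,-4,0,0,0,0,0,0,0,3,0,0,0,0,0,0,2.5,0,0,0,0,0,0,0,0,0,0]

```text
time: 38.22
tool_pos: [0.5263, 0.0423, 0.1034]
tcp_rot: [-3.137, -0.167, 0.011]
wrist_force: [-0.7, -0.2, 0.2]
width: -0.005
grip_force: 0.0
```

Emit:
move_arm:
  series: [0,0,0,1.2,0,0,0,0,0,0,0.4,0,0,0,0,0,0,0.4,0,0,0,0,0,0,0.3,0,0,0,0,0,0,0,0,0,0]

```text
time: 38.85
tool_pos: [0.5297, 0.0422, 0.0841]
tcp_rot: [3.137, 0.167, 0.001]
wrist_force: [-0.4, -0.6, 1.0]
width: -0.001
grip_force: 0.7
```

Emit:
move_arm:
  series: [0,0,0,0.2,0,0,0,0,0,0,0.2,0,0,0,0,0,0,0,0,0,0]

```text
time: 39.22
tool_pos: [0.5298, 0.0422, 0.084]
tcp_rot: [3.137, 0.167, 0.0]
wrist_force: [-12.4, -1.1, 26.8]
width: -0.003
grip_force: 13.6
```

Emit:
move_arm:
  series: [0,0,0,-6,0,0,0,0,0,6,0,0,0,0,0,0,6,0,0,0,0,0,0,4,0,0,0,0,0,0,0,0,0,0,0]

```text
time: 39.85
tool_pos: [0.5466, -0.1195, 0.1399]
tcp_rot: [3.137, 0.161, 0.001]
wrist_force: [-0.2, 0.2, 0.4]
width: 0.001
grip_force: 0.0
```

Emit:
move_arm:
  series: [0,0,0,5,0,0,0,0,0,0,0.8,0,0,0,0,0,0,0.3,0,0,0,0,0,0,0,0,0,0]

```text
time: 40.35
tool_pos: [0.5463, -0.1166, 0.0839]
tcp_rot: [3.136, 0.169, -0.002]
wrist_force: [-13.1, 0.8, 29.7]
width: -0.002
grip_force: 15.7
```

Both sides of the plate are firm at 76 mm above the counter, so the lid is home and level. I'm retracting.

Emit:
move_arm:
  series: [0,0,0,-5,0,0,0,0,0,0,-6,0,0,0,0,0,0,-6,0,0,0,0,-2,0,0,0,0,0,0,0,0,0,0,0,0]

```text
time: 40.98
tool_pos: [0.5255, -0.1179, 0.2493]
tcp_rot: [-3.137, -0.168, -0.001]
wrist_force: [-0.1, 0.8, -0.5]
width: 0.001
grip_force: 0.0
```

```bash
python3 - <<'E'
from h import *
c=calibration("wrist"); im=read_camera("wrist"); h=cv2.cvtColor(im,cv2.COLOR_RGB2HSV); m=((h[...,1]<50)&(h[...,2]>150)).astype(np.uint8)*255
m[:, :150]=0; m[265:]=0
k=max(cv2.findContours(m,0,2)[0],key=cv2.contourArea); a=cv2.approxPolyDP(k,8,True)[:,0]; print(a.tolist())
if len(a)==4: print("lid",rect(ray("wrist",a,.076,c),.226,.192))
s=read_state(); print(s["tool_pos"],s["wrist_force"])
print(finish_job())
E
```

```text
[[150, 28], [159, 262], [294, 263], [311, 249], [337, 257], [343, 31]]
[ 0.52561244 -0.11792736  0.24822212] [-0.01135242 -0.6012628  -0.19738998]
the job is handed in; nothing more can be done
None
```

The job is handed in at about 41 s: all five cartons are in the tote and the lid is pressed home, with both seal sides firm and level at 76 mm above the counter; `finish_job()` gave no verdict, and the last camera check of the lid's centring failed, so centring rests on the plug's 4 mm clearance in the tote.

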